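# Take the loaded slide rack off its hook

## Robot

A 6-joint arm with a two-finger parallel gripper is mounted at the origin on a cart in front of the work surface, level with it; the furniture and walls round the work are solid. World frame = base frame: x ahead of the robot, y to its left, z up, the work surface at z = 0. Lengths are in mm, angles in rad, forces in N, time in s.
With the tool pointing down it reaches from about 225 to 875 mm from the base axis. Payload 3.4 kg.
Tool frame: the origin (TCP) lies at the very end of the fingers, on their centre line; the grasp point (between the pads) lies 19 mm behind it; z points along the fingers, y is the line along which they close (so a half turn about z gives the same grasp; the last joint's range is limited). The gripper opens to 85 mm and grips with 20 to 120 N. Pads are 22 mm wide; open, the fingers measure 114 mm over their backs; the gripper's body (76 mm by 85 mm) begins 54 mm behind the grasp point. The pads swing forward as they close: fully open they stand 13 mm farther back than shut.
Start: joints at [-1.267, 0.276, 1.505, -0, 1.361, -0.121], TCP at [236.983, -523.929, 231.328] pointing down, gripper open.
Joint ranges: [-2.89, 2.89], [-0.75, 2.08], [0.22, 2.7], [-1.18, 4.32], [0.11, 2.71], [-2.7, 2.7]. Speed limits (rad/s): [2.57, 2.57, 3.14, 3.14, 3.14, 3.14].

## Interface

Orientations are given as a unit quaternion [x, y, z, w].
In Python, from station import * gives the robot as it stands. The module is installed in compiled form; this text tells all that it offers.
- The arm moves only by the shell command python3 -m pendant 'ROWS'. ROWS is JSON, a list that holds one entry, the list of rows, each a list of 5 numbers: the shift along the tool's x, y, z scaled (see below), then the turn about the tool's z scaled (see below), then the finger opening in mm, from 0 to 85.4. In form: [[[tx, ty, tz, spin, fingers], ...]]. A call has exactly 8 rows; each row is the pose to reach, as a shift and turn from the pose commanded when the call began, along the tool's axes at that moment, turning the shorter way round; what a row does not reach only later rows make up. The controller multiplies each number of a shift by 600 mm and each number of a turn by pi rad. A row lasts 1/10 s, in which the tool goes at most 50 mm and 8.59 degrees, less where a joint would pass 70% of its speed; a pose out of reach is approached as far as the arm can. A call with a number of a shift or a turn outside -1 to 1 is refused whole. A call with a gripper value outside its range is refused whole. The fingers move at their own pace and stop on an object; the grip force is fixed at half the most. Time passes only in rows, so rows that repeat a pose let the fingers close, or fill a call up. It gives the time, the measured TCP pose, the force, the opening and the grip force at its end, in the units of the state.
- sense(): the state, without advancing time (a new reading comes with each control period).
- get_image(name): name is "scene" or "side" or "wrist"; returns a dict with "img" (420x560x3 uint8, red, green, blue), "range_z" (420x560 float32, mm along the optical axis (not along the pixel's ray), 0 where there is no reading), "K" (3x3 intrinsics, pixels), "k1" (the pictures are not rectified: a ray, as slopes to the right and down, at radius r is drawn at 1 + k1 r^2 times it, then the intrinsics apply), "R" (3x3) and "t" (3): a world point X has camera coordinates R X + t; the wrist camera has in their place "tool_from_camera" (4x4, takes a point from camera to tool coordinates, whose origin is the TCP and whose axes are the flange's). Camera axes: x right, y down, z forward; pixel columns grow to the right and rows downward; lengths in mm; the calibration is good to about 2 mm. A picture is of the moment at which its call begins: read the wrist's pose just before it.
- close_job(): hands the job in; it is judged then, once.
The state is a dict: "clock": time; "q": joint angles; "qd": joint speeds; "joint_efforts": joint torques, N m; "position": TCP position; "tcp_rot": TCP orientation; "wrist_force": force on the tool from outside, world axes, zero at the start; "ft_torque": the same for the moment, N m; "grip_width": finger opening in mm; "grasp_force": force on a finger pad.
Only numpy, scipy, OpenCV 4.12 (cv2) and the standard library are available. Lean on these libraries where they do the work, as an engineer would, in place of code of your own. Each camera call takes 0.05 s, during which the arm holds its last target. There are 200 camera calls.

## Task

Two small dark steel slide racks hang by their arched handles on the two hooks of the drip stand. Lift the one that holds glass slides up and off its hook, keep it upright, and stand it gently, flat on the floor of the white tray; leave the empty rack hanging on its hook.

Things in the scene. Friction and masses are not known exactly. Their poses are not given: they have to be found in the camera images.
- slide_rack: Dark steel basket with 5 pale glass slides, loose, 0.15 kg. Origin: underside centre, z up. Basket 84 (x) x 56 (y) x 22 mm; slides reach z=29. Fixed handle, 16 wide in x, 3 thick: two legs on the long sides, outer faces y=-28/+28, upright to z=78, then an arch peaking at z=95 outside. Hangs level along a hook under the peak, origin 103 over the bench, on either hook. Grip across the legs (along y) at z=60.
- empty_rack: Dark steel basket of the same shape, size, origin and axes as slide_rack but without slides, loose, 0.11 kg. Hangs on the other hook.
- hook_stand: Fixed steel stand (mm). Origin on the bench midway between 2 uprights at y=-85/+85. Base x -115..20, y -135..135, 8 thick. From each upright a level 8 mm round hook arm, axis z=190, runs to x=-94; upturned tip at x=-104, top z=206. Racks hang at x=-78, y=-85/+85, their x along the arms. To free one: raise it 25 to 40, draw it 90 along the stand's -x, only then raise it more.
- drip_tray: Fixed white shallow tray, open above. Origin: underside centre, on the bench; x along its long side. Outside 130 (x) x 102 (y) x 16 mm; walls and floor 4 thick, inside 122 x 94 mm, floor at z=4. The rack fits with its long side along the tray's, 19 mm spare all round. (A cable raceway 132 high, fixed, runs along the bench's front edge, x below 0.35 m.)
There are look-alikes about, which are no part of the job. What is shaped like the slide_rack but red is not meant. Of the things that look like the drip_tray, take the one that is nearest to the robot's base at the start.

How it is judged (in metres and radians):
At the end, for the whole second after the job is handed in: The rack with the slides stands flat on the floor of the white tray (underside within 5 mm of the tray's floor, upright within about 6 degrees, wholly between the walls), at rest; the empty rack still hangs on its hook, within 50 mm of where it was (x of slide_rack in the frame of drip_tray between -0.034 and 0.034 m and y of slide_rack in the frame of drip_tray between -0.025 and 0.025 m and z of slide_rack in the frame of drip_tray below 0.009 m and angle between slide_rack's own z axis and vertical below 0.1 rad and linear speed of slide_rack below 0.02 m/s and distance of empty_rack from where it was at the start of the episode below 0.05 m and height (world z) of empty_rack above 0.09 m and contact force between empty_rack and hook_stand above 0.3 N); the robot touches nothing.
It fails at once if the rack with the slides is tilted more than 35 degrees from upright (angle between slide_rack's own z axis and vertical above 0.61 rad).
It fails at once if the rack with the slides is dropped or slammed into the tray (over 0.6 m/s just above its floor, a fall of about 2 cm) (horizontal distance between slide_rack and drip_tray below 0.08 m and z of slide_rack in the frame of drip_tray below 0.03 m and linear speed of slide_rack above 0.6 m/s).
It fails at once if the empty rack comes off its hook (distance of empty_rack from where it was at the start of the episode above 0.06 m).
It also fails if it takes over 35 s, if anything falls off the work surface, if the arm or the gripper's body presses on something with over 40 N, if the wrist force passes 120 N, or if a joint passes its speed limit or range.

## Working session

There is one attempt and no reset: what is moved stays moved. The work goes in short steps, Python scripts to look and compute and a shell command to move; the robot and the scene stay as the last step left them, time stands still between calls to the robot, and variables do not carry over. Pictures are saved under pics/ and viewed, at most 10 in all, crops included, and the job is handed in when it is done.

```bash
mkdir -p pics
cat > h.py <<'E'
from station import *
import numpy as np, cv2
def save(n):
    s=sense(); d=get_image(n); d['s']=s
    np.save('pics/'+n+'.npy',d,allow_pickle=True); return d
def load(n): return np.load('pics/'+n+'.npy',allow_pickle=True).item()
def rays(d,u,v):
    K=d['K']; x=(np.asarray(u,float)-K[0,2])/K[0,0]; y=(np.asarray(v,float)-K[1,2])/K[1,1]
    a,b=x.copy(),y.copy()
    for _ in range(10):
        f=1+d['k1']*(a*a+b*b); a,b=x/f,y/f
    return np.stack([a,b,np.ones_like(a)],-1)
def pose(d):
    from scipy.spatial.transform import Rotation as Ro
    if 'R' in d: R=np.array(d['R']);return R.T,-R.T@np.array(d['t'])
    T=np.array(d['tool_from_camera']);A=Ro.from_quat(d['s']['tcp_rot']).as_matrix()
    return A@T[:3,:3],A@T[:3,3]+d['s']['position']
def cloud(d):
    v,u=np.mgrid[:420,:560]; p=rays(d,u,v)*d['range_z'][...,None]
    A,c=pose(d); P=p@A.T+c; P[d['range_z']==0]=np.nan; return P
def plane(d,u,v,z):
    A,c=pose(d); r=rays(d,u,v)@A.T; return c+r*((z-c[2])/r[...,2])[...,None]
E
python3 - <<'E'
from h import *
s=sense();print(s)
for n in('scene','side'):
    d=save(n);cv2.imwrite(f'pics/{n}.png',d['img'][...,::-1]);print(n,d['K'],d['k1'],pose(d))
E
```

```text
{'clock': 0.0, 'q': array([-1.26701610e+00,  2.76582047e-01,  1.50615211e+00,  3.52814691e-06,
        1.36066380e+00, -1.21006846e-01]), 'qd': array([ 7.68652223e-04,  7.43497899e-04, -4.25061114e-05, -1.01657790e-04,
       -6.58864430e-04, -1.03946728e-03]), 'joint_efforts': array([-5.04893160e-04, -4.16782415e+01, -2.45808595e+01, -8.62464412e-05,
        1.10545184e-02, -4.57209779e-06]), 'position': array([ 236.80696232, -523.3951459 ,  230.43951337]), 'tcp_rot': array([ 9.77528837e-01,  2.10799804e-01, -8.06579365e-05, -8.99043543e-04]), 'wrist_force': array([-0.19168299, -0.51603265, -0.35499472]), 'ft_torque': array([-0.02228822, -0.03042294, -0.029998  ]), 'grasp_force': 0.0, 'grip_width': 85.52440405057797}
scene [[413.27286187   0.         275.35134961]
 [  0.         413.27286187 208.57605515]
 [  0.           0.           1.        ]] -0.021147121304699427 (array([[ 0.65061845, -0.4552795 ,  0.60779619],
       [-0.75940091, -0.38749967,  0.52264162],
       [-0.0024272 , -0.80160126, -0.5978541 ]]), array([-579.95611254, -853.36527868, 1202.2179587 ]))
side [[481.59715072   0.         283.64082109]
 [  0.         481.59715072 214.71251294]
 [  0.           0.           1.        ]] -0.030346038075893762 (array([[-0.85114907, -0.29713705,  0.43272952],
       [-0.52478617,  0.50056605, -0.68850062],
       [-0.01203066, -0.81310713, -0.58198975]]), array([-277.51836696, 1410.81793473, 1193.51308576]))
```

View pics/scene.png

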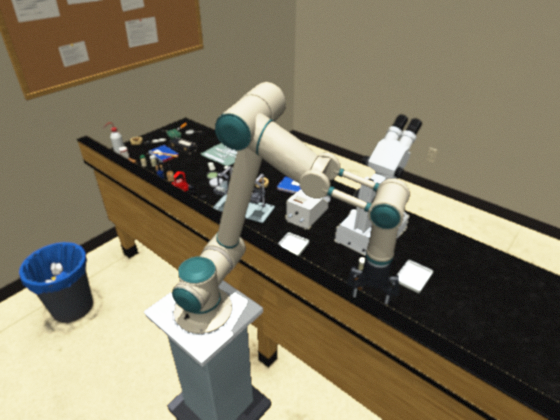

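View pics/side.png

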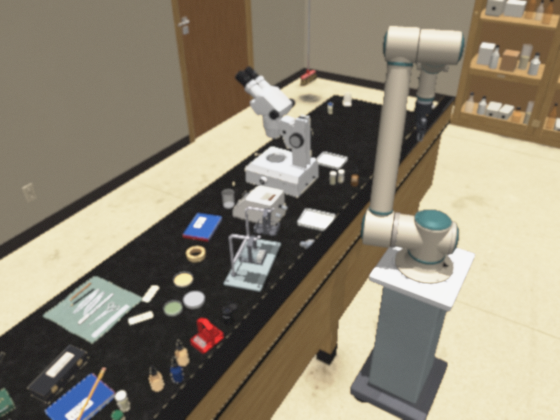

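The stand is at about side (255,250) and scene (250,205). The nearest tray is at side (317,219) and scene (293,243), the second tray is at side (330,160), and the red rack is at side (207,335). I'll measure and zoom next.

Run:
```python
from h import *
d=load('side');P=cloud(d)
c=d['img'][180:300,210:350,::-1]
cv2.imwrite('pics/c1.png',cv2.resize(c,None,fx=5,fy=5,interpolation=cv2.INTER_CUBIC))
for n in('side','scene'):
    d=load(n);P=cloud(d);im=d['img'].astype(int)
    m=(im.min(-1)>185)&(P[...,2]>-5)&(P[...,2]<28)&(P[...,0]>150)
    k,l,st,ce=cv2.connectedComponentsWithStats(m.astype(np.uint8))
    for i in range(1,k):
        if st[i,4]>150:
            v,u=np.where(l==i);q=plane(d,u,v,10.)[:,:2].astype(np.float32)
            print(n,st[i],ce[i],cv2.minAreaRect(q))
    # pale stand points
    b=(P[...,2]>30)&(P[...,2]<220)&(P[...,0]>200)&(P[...,0]<700)&(P[...,1]>-100)&(P[...,1]<350)
    H,xe,ye=np.histogram2d(P[b][:,0],P[b][:,1],bins=[range(200,701,50),range(-100,351,50)]);print(H.astype(int))
```

```text
side [317 154  29  13 256] [330.76171875 159.859375  ] ((651.0275268554688, -513.70263671875), (132.60528564453125, 104.99872589111328), 0.9879049062728882)
side [298 210  36  19 441] [315.38321995 218.75736961] ((471.79296875, -32.6005744934082), (130.87847900390625, 105.28736877441406), 10.2091064453125)
side [240 255  33  19 248] [258.41935484 265.78225806] ((529.3191528320312, 320.76153564453125), (103.78254699707031, 103.92733764648438), 19.719402313232422)
side [ 73 289  40  35 474] [ 91.01898734 304.02320675] ((894.1602172851562, 791.861328125), (75.3085708618164, 154.52772521972656), 3.1938343048095703)
side [184 292  19  14 205] [193.37560976 298.48292683] ((610.319091796875, 586.1188354492188), (62.35615158081055, 61.46218490600586), 31.16605567932129)
side [ 91 304  39  34 262] [109.34732824 320.79770992] ((782.2378540039062, 803.2067260742188), (33.83710861206055, 157.17884826660156), 5.877331256866455)
side [ 66 398  21  22 170] [ 75.32941176 410.86470588] ((605.155029296875, 1075.17919921875), (67.99368286132812, 30.952394485473633), 84.63834381103516)
[[  0   0   4  80
[... 381 characters left out ...]
280 233  28  22 339] [293.5280236  242.91445428] ((491.1004638671875, -31.1170654296875), (100.83190155029297, 105.1316146850586), 8.218265533447266)
scene [398 261  34  30 620] [414.12258065 275.22419355] ((654.0669555664062, -516.3016967773438), (135.15377807617188, 103.87577056884766), 1.5163408517837524)
[[  0  32  62   0   1   0   0   0   0]
 [224 207 201  47   0   7 122 160 148]
 [100  90  88  81   8   0  38  71  66]
 [  0   0   0   0   0   0   0   0   0]
 [  0   0   0   0   0   0   0   0   0]
 [  0   0   0   0   0   0   6   0   0]
 [  0   0   0   0   0  13  72   2   0]
 [  0   1  10  11   0   0  72  28   0]
 [  0 110 201 175   9   0   8  29   1]
 [  0  96  65  61  10   0   0   0   0]]
```

View pics/c1.png

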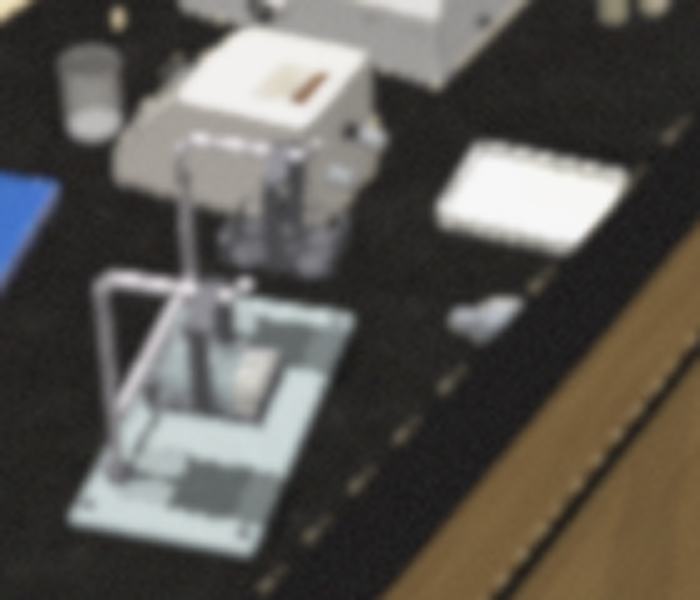

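The picture shows the stand with its two hook arms. The near rack, around (230,370), shows pale glass, and the far one, around (290,230), looks like bare mesh. I'll compute the stand pose and then look from close by.

Run:
```python
from h import *
d=load('side')
f=lambda u,v,z:plane(d,[210+u/5],[180+v/5],z)[0].round(0)
print('uprights',f(183,145,190.),f(100,285,190.),'tips',f(250,285,200.),f(315,145,200.))
print('base',[f(*p,8.) for p in((355,315),(255,550),(70,515),(200,290))])
w=save('wrist');print(w['tool_from_camera'],w['K'])
```

```text
uprights [604. 262. 190.] [556. 426. 190.] tips [462. 384. 200.] [513. 225. 200.]
base [array([513., 175.,   8.]), array([436., 431.,   8.]), array([568., 470.,   8.]), array([635., 212.,   8.])]
[[ 1.02885116e-03 -9.62190626e-01 -2.72375000e-01  6.84517678e+01]
 [ 9.99999430e-01  1.06784738e-03  5.05856211e-06 -3.67156488e-01]
 [ 2.85987631e-04 -2.72374850e-01  9.62191176e-01 -1.42434520e+02]
 [ 0.00000000e+00  0.00000000e+00  0.00000000e+00  1.00000000e+00]] [[307.69967993   0.         280.13953347]
 [  0.         307.69967993 209.95755003]
 [  0.           0.           1.        ]]
```

```bash
cat >> h.py <<'E'
def go(x,y,z,yaw=None):
    from scipy.spatial.transform import Rotation as Ro
    s=sense();A=Ro.from_quat(s['tcp_rot']).as_matrix();cy=np.degrees(np.arctan2(A[1,0],A[0,0]))
    print('at',s['position'].round(1),'yaw',cy.round(2),'t',s['clock'],'F',s['wrist_force'].round(1),'w',round(s['grip_width'],1))
    t=A.T@(np.array([x,y,z])-s['position'])/600
    print('row',t.round(4),'spin',None if yaw is None else round(-((yaw-cy+180)%360-180)/180,4))
E
python3 -c "
from h import *
go(400,-60,380,17);go(430,290,380,17)"
```

```text
at [ 236.9 -523.5  230.7] yaw 24.34 t 0.15 F [ 0.3 -0.5  0.7] w 85.3
row [ 0.5662 -0.5922 -0.248 ] spin 0.0408
at [ 236.9 -523.5  230.7] yaw 24.34 t 0.15 F [ 0.3 -0.5  0.7] w 85.3
row [ 0.8521 -1.1031 -0.2473] spin 0.0408
```

```bash
python3 -m pendant '[[[0.05,-0.05,-0.15,0.04,85],[0.2,-0.2,-0.25,0.04,85],[0.566,-0.592,-0.248,0.04,85],[0.566,-0.592,-0.248,0.04,85],[0.566,-0.592,-0.248,0.04,85],[0.566,-0.592,-0.248,0.04,85],[0.566,-0.592,-0.248,0.04,85],[0.566,-0.592,-0.248,0.04,85]]]'
python3 -c "
from h import *
go(400,-60,380,17);go(430,290,380,17)"
```

```text
clock: 0.95
position: [356.1, -184.6, 357.1]
tcp_rot: [0.989, 0.149, 0.0, 0.0]
wrist_force: [1.3, -1.6, 0.1]
grip_width: 84.6
grasp_force: 0.0
at [ 356.1 -184.6  357.1] yaw 17.1 t 0.95 F [ 1.3 -1.6  0.1] w 84.6
row [ 0.1311 -0.177  -0.0382] spin 0.0005
at [ 356.1 -184.6  357.1] yaw 17.1 t 0.95 F [ 1.3 -1.6  0.1] w 84.6
row [ 0.3504 -0.7198 -0.0382] spin 0.0005
```

```bash
python3 -m pendant '[[[0.13,-0.17,-0.038,0,85],[0.13,-0.17,-0.038,0,85],[0.13,-0.17,-0.038,0,85],[0.13,-0.17,-0.038,0,85],[0.13,-0.17,-0.038,0,85],[0.13,-0.17,-0.038,0,85],[0.13,-0.17,-0.038,0,85],[0.13,-0.17,-0.038,0,85]]]'
python3 - <<'E'
from h import *
d=save('wrist');cv2.imwrite('pics/w1.png',d['img'][...,::-1]);P=cloud(d);im=d['img'].astype(int)
m=(im.min(-1)>150)&(P[...,2]>-5)&(P[...,2]<28)
k,l,st,ce=cv2.connectedComponentsWithStats(m.astype(np.uint8))
for i in range(1,k):
    if st[i,4]>1500:
        v,u=np.where(l==i);q=plane(d,u,v,16.)[:,:2].astype(np.float32);print(st[i],ce[i],cv2.minAreaRect(q))
go(430,290,380,17)
E
```

```text
clock: 1.75
position: [400.2, -67.1, 379.4]
tcp_rot: [0.989, 0.148, -0.0, 0.0]
wrist_force: [0.7, 0.4, -0.8]
grip_width: 85.0
grasp_force: 0.0
[  23    0   84   53 1638] [59.30769231 32.28388278] ((511.779296875, 318.04302978515625), (77.1114273071289, 138.03919982910156), 11.761117935180664)
[ 237   69   74   93 5525] [272.90914027 114.69538462] ((472.21002197265625, -32.341217041015625), (130.82762145996094, 102.98712158203125), 9.757481575012207)
[ 190  276   98   75 3713] [243.69943442 314.05548074] ((96.05857849121094, -62.64378356933594), (130.55792236328125, 188.90606689453125), 0.6150387525558472)
at [400.3 -67.  379.4] yaw 17.03 t 1.8 F [ 0.7  0.1 -0.6] w 85.0
row [ 0.2216 -0.5544 -0.0011] spin 0.0001
```

View pics/w1.png

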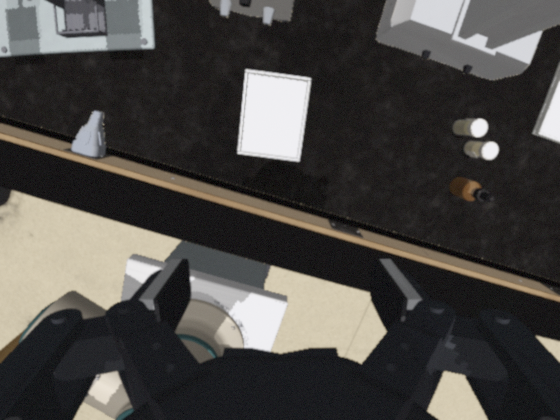

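The tray is centred at pixel (273,115), which is (472,-32) mm with yaw 9.8°. The stand base's near corner is at the upper left. Next I'll move towards the stand.

```bash
python3 -m pendant '[[[0.22,-0.53,0,0,85],[0.22,-0.53,0,0,85],[0.22,-0.53,0,0,85],[0.22,-0.53,0,0,85],[0.22,-0.53,0,0,85],[0.22,-0.53,0,0,85],[0.22,-0.53,0,0,85],[0.22,-0.53,0,0,85]]]'
python3 - <<'E'
from h import *
d=save('wrist');cv2.imwrite('pics/w2.png',d['img'][...,::-1])
go(430,290,380,17)
E
```

```text
clock: 2.6
position: [433.3, 281.1, 378.4]
tcp_rot: [0.988, 0.152, -0.001, -0.001]
wrist_force: [-1.4, -1.2, -0.2]
grip_width: 85.0
grasp_force: 0.0
at [433.1 278.4 378.6] yaw 17.33 t 2.65 F [-0.2 -0.4  0.5] w 84.8
row [ 0.0008 -0.0201 -0.0023] spin 0.0018
```

View pics/w2.png

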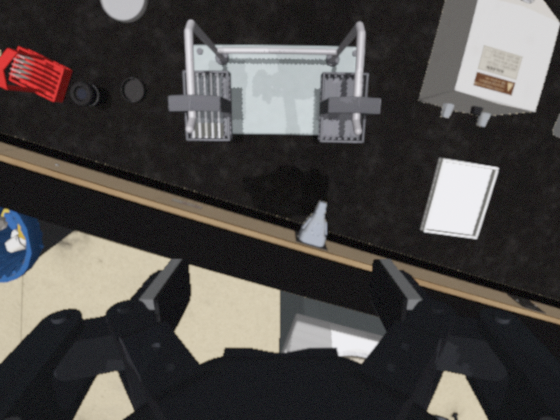

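The left rack, with its handle at pixels (168–228, 103), holds pale glass slides. The right rack, with its handle at (328–381, 104), is empty. The target is therefore the one on the +y hook.

Run:
```python
from h import *
d=load('wrist');f=lambda u,v,z:plane(d,[u],[v],z)[0].round(1)
print('handle L',f(168,103,185.),f(228.5,103,185.),'R',f(327.5,104,185.),f(381,105,185.))
print('armL',f(189,30,190.),f(191,120,190.),'armR',f(360,27,190.),f(358,120,190.),'tipL',f(191,130,206.),'tipR',f(357,128,206.))
print('base',f(229,135,8.),f(322,134,8.),'baskL',f(183,70,125.),f(185,140,125.),f(232,140,125.),f(230,70,125.))
P=cloud(d);im=d['img'].astype(int)
for a,b in((150,240),(315,390)):
    Q=P[85:122,a:b].reshape(-1,3);Q=Q[(Q[:,2]>172)&(Q[:,2]<206)]
    print(len(Q),Q.mean(0).round(1),np.percentile(Q[:,2],[5,50,95]))
    q=P[60:145,a:b].reshape(-1,3);q=q[(q[:,2]>122)&(q[:,2]<134)];print(len(q),cv2.minAreaRect(q[:,:2].astype(np.float32)))
go(0,0,0)
```

```text
handle L [483.4 421.2 185. ] [501.8 360.  185. ] R [531.8 261.3 185. ] [548.4 207.4 185. ]
armL [557.5 415.2 190. ] [473.9 392.3 190. ] armR [610.3 255.7 190. ] [526.1 226.2 190. ] tipL [465.6 385.6 206. ] tipR [517.2 228.1 206. ]
base [455.4 376.8   8. ] [502.4 232.9   8. ] baskL [523.4 433.6 125. ] [442.8 411.7 125. ] [460.4 354.4 125. ] [539.8 378.9 125. ]
1018 [491.6 393.3 190.4] [182.0794816  191.41707018 196.96137151]
1142 ((491.1580810546875, 396.38653564453125), (83.81761932373047, 55.6524772644043), 17.000459671020508)
1002 [539.4 235.9 190.2] [182.08067097 191.11493959 196.82571811]
539 ((539.548095703125, 234.21665954589844), (84.0566177368164, 56.916194915771484), 16.837421417236328)
at [433.1 278.4 378.6] yaw 17.33 t 2.65 F [-0.2 -0.4  0.5] w 84.8
row [-0.8263  0.2278  0.6324] spin None
```

```bash
python3 -c "
from h import *
go(491,396,290,17);go(481,393,290,17)"
```

```text
at [433.1 278.4 378.6] yaw 17.33 t 2.65 F [-0.2 -0.4  0.5] w 84.8
row [ 0.1507 -0.1585  0.1474] spin 0.0018
at [433.1 278.4 378.6] yaw 17.33 t 2.65 F [-0.2 -0.4  0.5] w 84.8
row [ 0.1333 -0.1586  0.1474] spin 0.0018
```

```bash
python3 -m pendant '[[[0.15,-0.16,0.05,0.001,85],[0.15,-0.16,0.147,0.001,85],[0.15,-0.16,0.147,0.001,85],[0.15,-0.16,0.147,0.001,85],[0.15,-0.16,0.147,0.001,85],[0.15,-0.16,0.147,0.001,85],[0.15,-0.16,0.147,0.001,85],[0.15,-0.16,0.147,0.001,85]]]'
python3 - <<'E'
from h import *
d=save('wrist');cv2.imwrite('pics/w3.png',d['img'][...,::-1])
P=cloud(d);print(np.isfinite(P[...,0]).mean())
b=(abs(P[...,0]-491)<70)&(abs(P[...,1]-396)<60)
s=np.radians(17);ex=np.array([np.cos(s),np.sin(s)]);ey=np.array([-ex[1],ex[0]])
def r(lo,hi):
    v,u=np.where(b&(P[...,2]>lo)&(P[...,2]<hi));Q=P[v,u];xy=Q[:,:2]-[491,396]
    print(lo,hi,len(Q),'stand-frame x',np.percentile(xy@ex,[1,50,99]).round(1),'y',np.percentile(xy@ey,[1,50,99]).round(1),cv2.minAreaRect(Q[:,:2].astype(np.float32)) if len(Q) else '')
r(120,134);r(150,176);r(176,188);r(194,202)
go(491,396,144,17)
E
```

```text
clock: 3.45
position: [491.0, 393.9, 293.7]
tcp_rot: [0.989, 0.147, 0.002, -0.001]
wrist_force: [-0.5, -0.2, -0.6]
grip_width: 84.9
grasp_force: 0.0
0.9960799319727891
120 134 1022 stand-frame x [-41.2  14.1  41.5] y [-27.8   0.5  27.5] ((491.0013732910156, 395.818359375), (83.22383880615234, 56.087974548339844), 16.885887145996094)
150 176 58 stand-frame x [2.3 8.3 8.9] y [-27.5  -0.1  27.2] ((496.15374755859375, 397.4335632324219), (6.885837078094482, 54.88590621948242), 16.75241470336914)
176 188 465 stand-frame x [-7.   1.3  8.8] y [-27.4  15.3  27.8] ((522.85400390625, 405.1894836425781), (80.92400360107422, 55.97287368774414), 16.148120880126953)
194 202 531 stand-frame x [-21.3   1.4  67.6] y [-7.2 -0.   6.7] ((513.5318603515625, 402.3229064941406), (92.82244873046875, 15.543603897094727), 16.432785034179688)
at [490.9 394.1 293.4] yaw 16.91 t 3.5 F [-0.8  0.4  1. ] w 84.9
row [ 0.0004 -0.0029  0.249 ] spin -0.0005
```

View pics/w3.png

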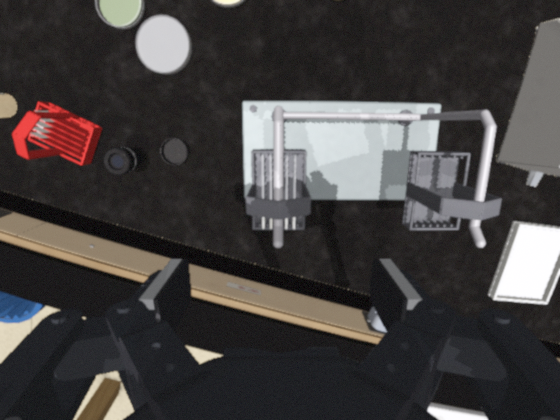

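The slides are visible in the rack whose handle is at (278,203), and the fingers straddle it evenly. I'll descend and then grip.

```bash
python3 -m pendant '[[[0,-0.003,0.06,0,85],[0,-0.003,0.12,0,85],[0,-0.003,0.17,0,85],[0,-0.003,0.21,0,85],[0,-0.003,0.235,0,85],[0,-0.003,0.247,0,85],[0,-0.003,0.247,0,85],[0,-0.003,0.247,0,85]]]'
python3 -c "
from h import *
go(491,396,144,17)"
```

```text
clock: 4.3
position: [490.8, 396.8, 144.4]
tcp_rot: [0.989, 0.147, 0.001, -0.0]
wrist_force: [0.1, 0.3, 0.1]
grip_width: 85.2
grasp_force: 0.0
at [490.8 396.8 144.4] yaw 16.95 t 4.3 F [0.1 0.3 0.1] w 85.2
row [-0.0001  0.0014  0.0007] spin -0.0003
```

```bash
python3 -m pendant '[[[0,0.001,0,0,70],[0,0.001,0,0,60],[0,0.001,0,0,50],[0,0.001,0,0,45],[0,0.001,0,0,45],[0,0.001,0,0,45],[0,0.001,0,0,45],[0,0.001,0,0,45]]]'
python3 -c "
from h import *
go(491,396,172,17)"
```

```text
clock: 5.1
position: [491.0, 396.1, 144.4]
tcp_rot: [0.989, 0.148, 0.001, -0.0]
wrist_force: [-0.4, 0.1, 5.9]
grip_width: 54.8
grasp_force: 63.1
at [491.  396.1 144.4] yaw 16.96 t 5.1 F [-0.4  0.1  5.9] w 54.8
row [ 0.0001  0.0002 -0.046 ] spin -0.0002
```

```bash
python3 -m pendant '[[[0,0,-0.01,0,45],[0,0,-0.02,0,45],[0,0,-0.03,0,45],[0,0,-0.04,0,45],[0,0,-0.05,0,45],[0,0,-0.053,0,45],[0,0,-0.053,0,45],[0,0,-0.053,0,45]]]'
python3 - <<'E'
from h import *
go(491,396,176,17)
d=save('wrist');cv2.imwrite('pics/w4.png',d['img'][...,::-1])
E
```

```text
clock: 5.9
position: [490.2, 395.9, 174.8]
tcp_rot: [0.989, 0.147, -0.0, 0.0]
wrist_force: [-0.4, -0.4, -1.3]
grip_width: 55.3
grasp_force: 63.6
at [490.2 395.9 174.8] yaw 16.96 t 5.9 F [-0.4 -0.4 -1.3] w 55.3
row [ 0.0014  0.0002 -0.002 ] spin -0.0002
```

View pics/w4.png

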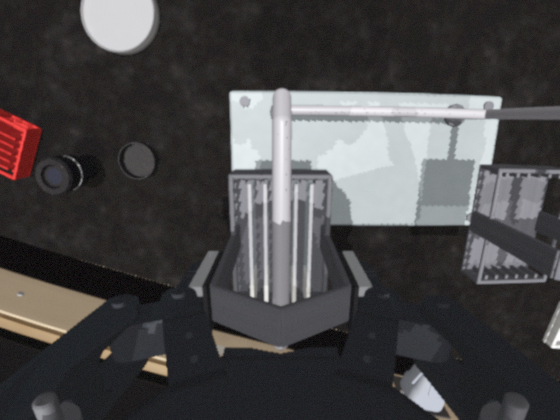

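The rack is held level with its slides in, lifted about 31 mm, and the hook passes freely under the arch. I'll draw it back along -x.

```bash
python3 -m pendant '[[[-0.01,0,0,0,45],[-0.03,0,0,0,45],[-0.06,0,0,0,45],[-0.09,0,0,0,45],[-0.12,0,0,0,45],[-0.14,0,0,0,45],[-0.152,0,0,0,45],[-0.152,0,0,0,45]]]'
python3 -c "
from h import *
go(405,370,320,17)
go(472,-32,320,10)"
```

```text
clock: 6.75
position: [402.1, 369.1, 175.2]
tcp_rot: [0.989, 0.148, -0.0, 0.0]
wrist_force: [-0.1, 0.3, -1.0]
grip_width: 55.4
grasp_force: 63.5
at [402.1 369.1 175.2] yaw 16.99 t 6.75 F [-0.1  0.3 -1. ] w 55.4
row [ 5.000e-03  1.000e-04 -2.413e-01] spin -0.0
at [402.1 369.1 175.2] yaw 16.99 t 6.75 F [-0.1  0.3 -1. ] w 55.4
row [-0.084   0.6735 -0.2413] spin 0.0388
```

```bash
python3 -m pendant '[[[0,0,-0.03,0,45],[0,0,-0.08,0,45],[0,0,-0.14,0,45],[0,0,-0.19,0,45],[0,0,-0.23,0,45],[0,0.02,-0.24,0,45],[0,0.05,-0.24,0,45],[0,0.1,-0.24,0,45]]]'
python3 -c "
from h import *
go(472,-32,320,10)"
```

```text
clock: 7.55
position: [420.9, 311.6, 318.0]
tcp_rot: [0.989, 0.148, -0.0, 0.0]
wrist_force: [-0.3, -0.7, -2.7]
grip_width: 55.1
grasp_force: 63.9
at [420.9 311.6 318. ] yaw 17.06 t 7.55 F [-0.3 -0.7 -2.7] w 55.1
row [-0.0866  0.5725 -0.0032] spin 0.0392
```

```bash
python3 -m pendant '[[[-0.01,0.06,0,0.01,45],[-0.02,0.13,0,0.02,45],[-0.03,0.2,0,0.03,45],[-0.04,0.27,0,0.039,45],[-0.05,0.34,0,0.039,45],[-0.06,0.41,0,0.039,45],[-0.07,0.47,0,0.039,45],[-0.08,0.52,0,0.039,45]]]'
python3 -c "
from h import *
go(472,-32,320,10)"
```

```text
clock: 8.35
position: [465.4, -3.5, 317.7]
tcp_rot: [0.996, 0.086, -0.001, 0.0]
wrist_force: [1.0, 0.6, -1.1]
grip_width: 54.9
grasp_force: 63.9
at [465.4  -3.5 317.7] yaw 9.83 t 8.35 F [ 1.   0.6 -1.1] w 54.9
row [ 0.0028  0.0488 -0.0038] spin -0.0009
```

```bash
python3 -m pendant '[[[0.003,0.03,0.02,0,45],[0.003,0.045,0.07,0,45],[0.003,0.047,0.13,0,45],[0.003,0.047,0.19,0,45],[0.003,0.047,0.24,0,45],[0.003,0.047,0.28,0,45],[0.003,0.047,0.30,0,45],[0.003,0.047,0.30,0,45]]]'
python3 - <<'E'
from h import *
go(472,-32,53,10)
d=save('wrist');e=save('side')
P=cloud(d)
c=cv2.resize(e['img'][170:250,270:370,::-1],None,fx=4.2,fy=5,interpolation=cv2.INTER_CUBIC)[:420]
a=d['img'][...,::-1][:, 100:480];o=np.zeros((420,800,3),np.uint8)
o[:,:380]=a;o[:400,380:800]=c[:400,:420];cv2.imwrite('pics/w5.png',o)
E
```

```text
clock: 9.15
position: [469.9, -28.3, 136.2]
tcp_rot: [0.996, 0.086, -0.003, -0.001]
wrist_force: [0.2, -0.7, -1.8]
grip_width: 55.0
grasp_force: 63.9
at [469.9 -28.3 136.2] yaw 9.91 t 9.15 F [ 0.2 -0.7 -1.8] w 55.0
row [0.0032 0.007  0.1386] spin -0.0005
```

View pics/w5.png

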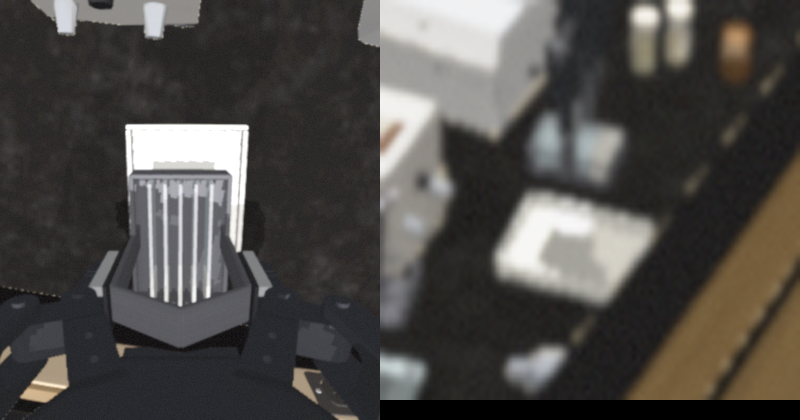

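The rack hangs level over the tray with its five slides, and it is slightly left (+y) of centre. I'll descend while correcting that.

```bash
python3 -m pendant '[[[0.001,0.002,0.02,0,45],[0.001,0.002,0.05,0,45],[0.001,0.002,0.08,0,45],[0.001,0.002,0.105,0,45],[0.001,0.002,0.12,0,45],[0.001,0.002,0.13,0,45],[0.001,0.002,0.13,0,45],[0.001,0.002,0.13,0,45]]]'
python3 - <<'E'
from h import *
go(472,-32.5,46,10)
E
```

```text
clock: 10.05
position: [473.7, -29.2, 61.6]
tcp_rot: [0.996, 0.087, 0.001, 0.0]
wrist_force: [-0.2, -0.0, -2.4]
grip_width: 55.3
grasp_force: 63.9
at [473.7 -29.2  61.6] yaw 9.94 t 10.05 F [-0.2 -0.  -2.4] w 55.3
row [-0.0038  0.005   0.026 ] spin -0.0003
```

```bash
python3 -m pendant '[[[-0.003,0.005,0.005,0,45],[-0.003,0.005,0.01,0,45],[-0.003,0.005,0.015,0,45],[-0.003,0.005,0.019,0,45],[-0.003,0.005,0.022,0,45],[-0.003,0.005,0.024,0,45],[-0.003,0.005,0.024,0,45],[-0.003,0.005,0.024,0,45]]]'
python3 -c "
from h import *
go(472,-32.5,45,10)"
```

```text
clock: 10.85
position: [471.9, -32.2, 46.6]
tcp_rot: [0.996, 0.087, 0.0, 0.0]
wrist_force: [0.6, 1.1, -1.4]
grip_width: 55.2
grasp_force: 63.9
at [471.9 -32.2  46.6] yaw 9.94 t 10.85 F [ 0.6  1.1 -1.4] w 55.2
row [0.0001 0.0005 0.0027] spin -0.0003
```

Contact is expected at a TCP height of about 45 mm, so I'll creep down.

```bash
python3 -m pendant '[[[0,0,0.0005,0,45],[0,0,0.001,0,45],[0,0,0.0015,0,45],[0,0,0.002,0,45],[0,0,0.0025,0,45],[0,0,0.003,0,45],[0,0,0.003,0,45],[0,0,0.003,0,45]]]'
python3 -c "
from h import *
go(472,-32.5,45,10)"
```

```text
clock: 11.65
position: [471.9, -32.2, 45.5]
tcp_rot: [0.996, 0.087, 0.0, 0.0]
wrist_force: [-1.5, 0.9, 5.4]
grip_width: 55.2
grasp_force: 65.0
at [471.9 -32.2  45.5] yaw 9.94 t 11.65 F [-1.5  0.9  5.4] w 55.2
row [0.0001 0.0004 0.0008] spin -0.0003
```

The rack has touched down (+5.4 N), so I'll open the fingers and then rise.

```bash
python3 -m pendant '[[[0,0,0,0,56],[0,0,0,0,60],[0,0,0,0,65],[0,0,0,0,72],[0,0,0,0,80],[0,0,0,0,85],[0,0,0,0,85],[0,0,0,0,85]]]'
python3 -m pendant '[[[0,0,-0.02,0,85],[0,0,-0.05,0,85],[0,0,-0.1,0,85],[0,0,-0.15,0,85],[0,0,-0.2,0,85],[0,0,-0.25,0,85],[0,0,-0.3,0,85],[0,0,-0.3,0,85]]]'
python3 - <<'E'
from h import *
go(472,-32.5,45,10)
d=save('wrist');e=save('side')
P=cloud(d);b=(abs(P[...,0]-472)<75)&(abs(P[...,1]+32)<60)
Q=P[b&(P[...,2]>21)&(P[...,2]<36)];print(len(Q),cv2.minAreaRect(Q[:,:2].astype(np.float32)))
Q=P[b&(P[...,2]>80)&(P[...,2]<110)];print(len(Q),Q.mean(0),np.percentile(Q[:,2],98))
im=d['img'].astype(int);m=(im.min(-1)>150)&b&(P[...,2]<21);print(cv2.minAreaRect(P[m][:,:2].astype(np.float32)))
c=cv2.resize(e['img'][180:280,220:350,::-1],(420,323),interpolation=cv2.INTER_CUBIC)
o=np.zeros((420,800,3),np.uint8);o[:,:380]=d['img'][:,90:470,::-1];o[:323,380:]=c;cv2.imwrite('pics/w6.png',o)
E
```

```text
clock: 12.45
position: [471.9, -32.3, 44.8]
tcp_rot: [0.996, 0.087, 0.0, 0.0]
wrist_force: [0.2, -1.0, 0.5]
grip_width: 85.4
grasp_force: 0.0
clock: 13.25
position: [474.5, -32.7, 228.9]
tcp_rot: [0.996, 0.087, 0.004, 0.001]
wrist_force: [0.1, 0.4, -0.2]
grip_width: 85.0
grasp_force: 0.0
at [474.5 -32.7 228.9] yaw 9.95 t 13.25 F [ 0.1  0.4 -0.2] w 85.0
row [-0.0066 -0.0022  0.3065] spin -0.0003
891 ((472.5558166503906, -32.07707977294922), (82.1067886352539, 56.058998107910156), 9.745262145996094)
952 [473.07427782 -31.84428779  90.84757853] 98.5245532597019
((469.4739074707031, -33.05224609375), (136.06808471679688, 107.47042083740234), 9.684739112854004)
```

View pics/w6.png

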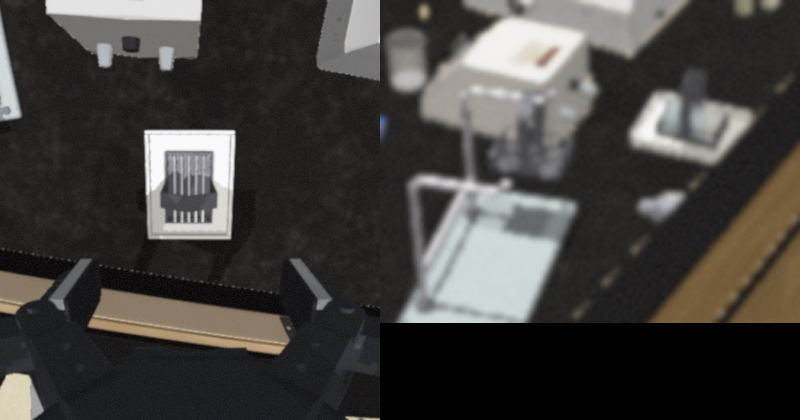

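The rack with slides stands centred and flat in the tray, with its handle peak at z≈98.5 (99 expected). The empty rack still hangs on its hook, and the gripper is clear.

```bash
python3 -m pendant '[[[0,0,0,0,85],[0,0,0,0,85],[0,0,0,0,85],[0,0,0,0,85],[0,0,0,0,85],[0,0,0,0,85],[0,0,0,0,85],[0,0,0,0,85]]]'; python3 -c "
from station import *
print(close_job())"
```

```text
clock: 14.15
position: [471.9, -32.2, 224.8]
tcp_rot: [0.996, 0.087, 0.0, 0.0]
wrist_force: [-0.2, 0.4, -0.8]
grip_width: 85.1
grasp_force: 0.0
the job is handed in; nothing more can be done
None
```

The rack with the slides stands flat and centred in the nearest white tray, the empty rack still hangs on its hook, and the job was handed in at about 14 s; no verdict came back.

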